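Tap the spoon caddy home against the hidden stop

ROBOT

A 7-joint arm with a two-finger parallel gripper is mounted at the origin on the work surface. World frame = base frame: x ahead of the robot, y to its left, z up, the work surface at z = 0. Lengths are in m, angles in degrees, forces in N, time in s.
With the tool pointing down it reaches from about 0.4 to 0.85 m from the base axis. Payload 4.5 kg.
Tool frame: the origin (TCP) lies at the very end of the fingers, on their centre line; the grasp point (between the pads) lies 19 mm behind it (env.grip_point_offset is the distance from the TCP to the grasp point, in m); z points along the fingers, y is the direction in which the jaws open and shut (so a half turn about z gives the same grasp; the last joint's range is limited). The gripper opens to 85 mm and grips with 20 to 120 N. Pads are 22 mm wide; open, the fingers measure 114 mm over their backs; the gripper's body (76 mm by 85 mm) begins 54 mm behind the grasp point. The pads swing forward as they close: fully open they stand 13 mm farther back than shut.
Start: joints at [-74.84, 39.483, -11.15, 89.685, 9.013, 51.709, -12.324], TCP at [0.143, 0.608, 0.231] pointing down, gripper open.
Joint ranges: [-172.22, 172.22], [-26.19, 119.32], [-84.43, 86.54], [7.71, 146.69], [-57.33, 237.33], [2.42, 119.75], [-152.13, 152.13]. Speed limits (degrees/s): [147.25, 147.25, 180, 180, 180, 180, 180].

INTERFACE

Orientations are given as a 3x3 rotation matrix whose columns are the frame's x, y, z axes.
In Python, from bench import env, optics gives the robot as it stands. The module is installed in compiled form; this text tells all that it offers.
- The arm moves only by the tool play_rows, never from a script. Its argument "targets" is one flat list of numbers, 4 for each row, row after row: the shift along the tool's x, y, z each as a share of 60 mm, from -1 to 1, then the turn about the tool's z as a share of 1.5 rad, from -1 to 1. A call has 1 to 12 rows; each row shifts and turns the commanded pose from where the row before left it, along the tool's axes as they then stand; what a row does not reach is not made up. A row lasts 1/8 s, in which the tool goes at most 62.5 mm and 10.7 degrees, less where a joint would pass 70% of its speed; a pose out of reach is approached as far as the arm can. A call with a number of a shift or a turn outside -1 to 1 is refused whole. A call with a gripper value outside its range is refused whole. "hand" is the opening, from -1 (shut) to 1 (fully open), set as the call begins (left out, the last holds). The fingers move at their own pace and stop on an object; the grip force is fixed at half the most. Time passes only in rows, so rows that do not move let the fingers close. It gives the time, the measured TCP pose, the force and the opening at its end, in the units of the state.
- env.read_state(): the state, without advancing time (a new reading comes with each control period).
- optics.snapshot(name): name is "scene" or "side" or "wrist"; returns a dict with "frame" (480x640x3 uint8, blue, green, red), "range_z" (480x640 float32, m along the optical axis (not along the pixel's ray), 0 where there is no reading), "fov_y" (degrees; the focal length in pixels is half the picture's height over the tangent of half this angle, whatever the lens; pixels are square), "cx", "cy" (the principal point, pixels), "xyz" and "orientation" of the camera in the world; the wrist camera has in their place "hand_eye" (4x4, takes a point from camera to tool coordinates, whose origin is the TCP and whose axes are the flange's). Camera axes: x right, y down, z forward; pixel columns grow to the right and rows downward; lengths in m; the calibration is good to about 2 mm. A picture is of the moment at which its call begins: read the wrist's pose just before it.
- env.close_job(): hands the job in, once; it reports no verdict.
The state is a dict: "clock": time; "joints": joint angles; "joint_vel": joint speeds; "joint_torque": joint torques, N m; "ee_pos": TCP position; "tool_rot": TCP orientation; "wrist_force": force on the tool from outside, world axes, zero at the start; "moment": the same for the moment, N m; "width": finger opening in m.
Only numpy, scipy, OpenCV 4.12 (cv2) and the standard library are available. Lean on these libraries where they do the work, as an engineer would, in place of code of your own. Each camera call takes 0.05 s, during which the arm holds its last target.

TASK

Take the wooden masher out of its rest and, holding it, nudge the bamboo spoon caddy gently along its runners into the white hood, a little at a time, until it just rests against the stop hidden inside; the stop is only stuck on, so do not drive the caddy hard into it, and do not touch the caddy with the gripper. Then lay the masher back in its rest as it was, and leave the bowl, bib and spoons where they are.

Things in the scene. Friction and masses are not known exactly. Their poses are not given: they have to be found in the camera images.
- dock: White laminate hood with two low runners before its mouth, fixed on the grey tray (tray floor 8 mm above the work surface). Origin: middle of the mouth, on the tray floor; x points level into the hood, z up. Hood: x 0 to 160 mm, 96 wide outside, 76 wide and 62 high inside, top at 68, shut at the far end. Runners: x -130 to 0, 12 high, 76 apart.
- hood_top (a point): Middle of the hood's roof, 75 mm in from the mouth, 68 mm above the tray floor. Under the roof is the unseen stop: a fixed hard rubber block 60 mm wide, 45 mm tall, its face 90 to 130 mm inside the mouth, different each time. It is only stuck on: more than about 15 N from the caddy, even briefly, would shift it.
- caddy: Loose open bamboo spoon caddy, 80 mm long (x), 70 wide (y), 55 tall, walls 6 mm, 0.2 to 0.35 kg; slides on the tray floor with about 0.5 to 2 N of friction. Origin: centre of its underside; x points into the hood. It starts between the runners, front at most 20 mm into the hood. Home, its back is inside the hood. Push it slower than 150 mm/s.
- caddy_front (a point): Middle of the caddy's front face (40 mm along +x of its origin, 27.5 mm above its underside), which meets the stop.
- masher: Dark wooden food masher, a straight stick 220 mm long, 0.09 kg. Origin on its axis at mid length; x runs along it towards the round flat-faced head. Shank 18 mm square from x -110 to 75; head 28 mm in diameter from x 75 to 110. Lies level in its rest, its axis 47 mm above the work surface.
- rest: Bamboo rest fixed on the tray, base 140 by 60 by 6 mm. Origin: centre of its underside; x along the masher. Two supports, 12 mm thick, at x -50 and +50 with open-topped notches 28 mm wide, notch floor 30 and top 44 mm above the tray floor. A masher at home has its axis 39 mm above this origin, its middle over it, its head towards +x.
- bowl: Steel suction bowl, loose bystander, 124 mm across, 45 mm tall, small release tab at its foot. Origin: centre of its underside.
- bib: Yellow hard bib lying flat, 170 mm wide, about 215 mm long, pocket 32 mm tall at its -x end; loose bystander. Origin: underside, centre of the panel.
- spoon_a: Orange plastic weaning spoon, 135 mm long, 8 mm high, loose bystander. Origin: underside, near the middle; x towards the scoop.
- spoon_b: Another such orange spoon, loose bystander; same frame.
- masher_tip (a point): Centre of the flat end of the masher's head, 110 mm along +x of the masher's origin.
There are look-alikes about, which are no part of the job. There is more than one size of the masher; the job needs the smaller.

How it is judged (in metres and radians):
On the way, in this order (a step that is already met when the one before it is completed fails the run):
1. the masher is lifted out of its rest (z of masher in the frame of rest above 0.06 m), for 0.1 s.
2. the caddy is up against the stop, with the masher still held (x of caddy_front in the frame of stop above -0.002 m and contact force between the fingers and masher above 1 N), for 0.2 s.
At the end, for the whole second after the job is handed in: the caddy stands upright and straight in the hood, at rest, its front within 2 mm of the stop; the masher lies still in both notches of its rest, head the same way as at the start and its middle within 20 mm of the rest's middle (x of caddy_front in the frame of stop above -0.002 m and angle between the x axis of caddy and the x axis of dock, either way round below 0.09 rad and angle between caddy's own z axis and vertical below 0.05 rad and linear speed of each of caddy, masher below 0.01 m/s and horizontal distance between masher and rest below 0.02 m and z of masher in the frame of rest between 0.036 and 0.043 m and x of masher_tip in the frame of rest above 0.08 m); the robot touches nothing.
It fails at once if the caddy is driven into the stop with more than 15 N (contact force between caddy and stop above 15 N).
It fails at once if the gripper or arm touches the caddy (contact force between any of the fingers, the arm and caddy above 0.5 N).
It fails at once if the caddy is thrown along faster than 0.15 m/s (linear speed of caddy above 0.15 m/s).
It fails at once if the bowl, bib or a spoon is moved by more than 15 mm (distance of any of bowl, bib, spoon_a, spoon_b from where it was at the start of the episode above 0.015 m).
It also fails if it takes over 72 s, if anything falls off the work surface, if the arm or the gripper's body presses on something with over 40 N, if the wrist force passes 120 N, or if a joint passes its speed limit or range.

## Working session

There is one attempt and no reset: what is moved stays moved. The work goes in short steps, Python scripts to look and compute and a tool call to move; the robot and the scene stay as the last step left them, time stands still between calls to the robot, and variables do not carry over. Pictures are saved under pics/ and viewed, and the job is handed in when it is done.

Besides the shell and the picture viewer there is one more tool, called after ">>>" in YAML: its name, and indented under it one key for each argument. play_rows: Moves the arm, as the interface text tells. Its arguments: {"type":"object","properties":{"targets":{"type":"array"},"hand":{"type":"number"}},"required":["targets"]}

```bash
mkdir -p pics; ls; cat > h.py <<'E'
import numpy as np, cv2, pickle
from bench import env, optics
def snap(n,save=None):
    st=env.read_state(); s=optics.snapshot(n)
    if save: cv2.imwrite('pics/'+save,s['frame'])
    s['st']=st
    return s
def cloud(s):
    d=s['range_z']; f=240/np.tan(np.radians(s['fov_y'])/2)
    v,u=np.mgrid[:480,:640]
    p=np.stack([(u-s['cx'])/f*d,(v-s['cy'])/f*d,d],-1)
    if 'hand_eye' in s:
        H=np.array(s['hand_eye']); p=p@H[:3,:3].T+H[:3,3]
        R=np.array(s['st']['tool_rot']); t=np.array(s['st']['ee_pos'])
    else: R=np.array(s['orientation']); t=np.array(s['xyz'])
    p=p@R.T+t
    p[d<=0]=np.nan
    return p
E
python3 - <<'E'
from h import *
st=env.read_state()
for k,v in st.items(): print(k,np.round(v,4).tolist())
print(env.grip_point_offset)
for n in ['scene','side','wrist']:
    s=snap(n,n+'0.png'); pickle.dump(s,open(n+'0.pkl','wb'))
    print(n,{k:np.round(s[k],4).tolist() for k in s if k not in('frame','range_z','st')})
E
```

```text
pics
clock 0.0
joints [-74.839, 39.5363, -11.1448, 89.746, 9.0138, 51.7104, -12.3233]
joint_vel [-0.017, -0.0505, -0.0682, 0.0122, 0.0511, 0.0256, -0.0521]
joint_torque [0.0001, -53.9605, -1.2665, -15.855, 0.0091, 0.0093, -0.0]
ee_pos [0.1429, 0.6078, 0.2304]
tool_rot [[-0.9735, 0.2287, -0.0003], [0.2287, 0.9735, -0.0019], [-0.0002, -0.0019, -1.0]]
wrist_force [0.4005, -0.123, -0.0601]
moment [0.0269, -0.0311, 0.0025]
width 0.0858
0.0187
scene {'fov_y': 42.2028, 'cx': 321.5152, 'cy': 240.7219, 'xyz': [1.4017, -0.1701, 1.2774], 'orientation': [[0.1735, 0.7814, -0.5994], [0.9848, -0.139, 0.1038], [-0.0022, -0.6083, -0.7937]]}
side {'fov_y': 43.5425, 'cx': 323.611, 'cy': 235.4413, 'xyz': [-0.1639, -0.9242, 0.8695], 'orientation': [[0.8261, -0.3329, 0.4547], [-0.5633, -0.4653, 0.6828], [-0.0158, -0.8202, -0.5719]]}
wrist {'fov_y': 69.5778, 'cx': 318.948, 'cy': 240.0827, 'hand_eye': [[-0.0002, -0.9568, -0.2907, 0.0739], [1.0, -0.0003, 0.0001, 0.0001], [-0.0002, -0.2907, 0.9568, -0.1434], [0.0, 0.0, 0.0, 1.0]]}
```

View pics/scene0.png

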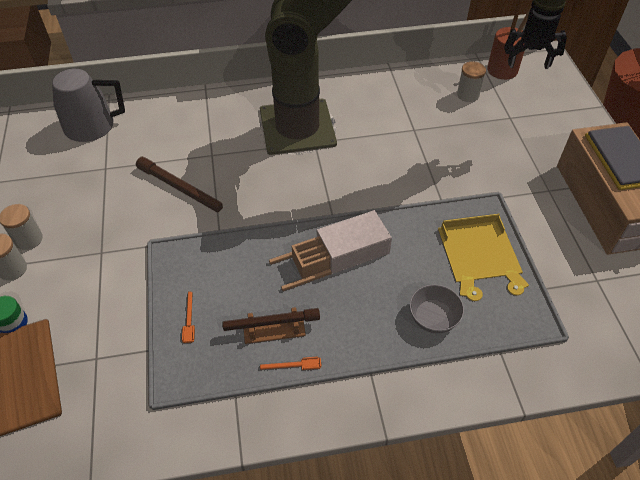

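View pics/side0.png

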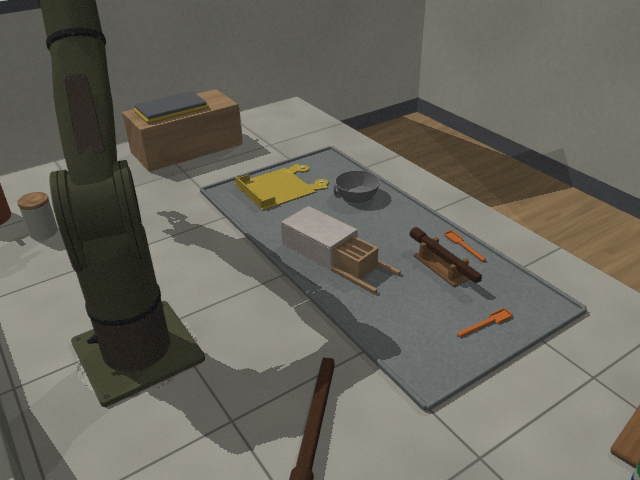

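View pics/wrist0.png

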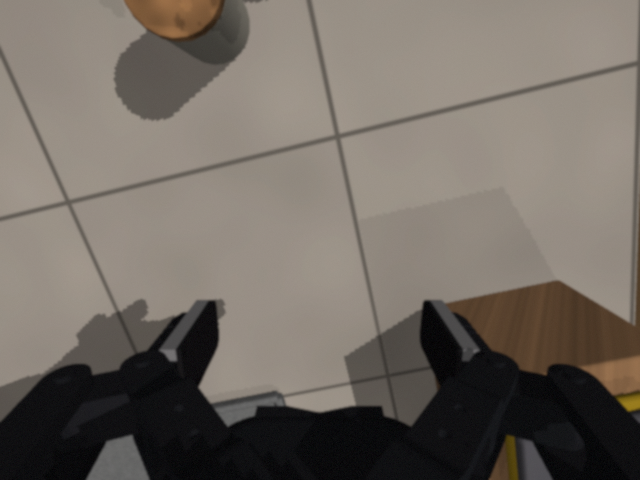

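The candidates for the masher are the dark stick in the bamboo rest, scene (270,320), and the larger dark stick lying loose on the table, scene (180,185). The job's one should be the 220 mm stick in the rest. I'll check this in a crop and measure it.

```bash
python3 - <<'E'
from h import *
s=pickle.load(open('scene0.pkl','rb')); c=cloud(s); im=s['frame']
crop=np.hstack([cv2.resize(im[280:380,140:340],(400,200),interpolation=cv2.INTER_CUBIC)]); 
a=cv2.resize(im[290:380,140:340],None,fx=3.5,fy=3.5,interpolation=cv2.INTER_CUBIC)
b=cv2.resize(im[200:300,250:410],None,fx=4,fy=4,interpolation=cv2.INTER_CUBIC)
cv2.imwrite('pics/cropm.png',a); cv2.imwrite('pics/cropd.png',b)
hsv=cv2.cvtColor(im,cv2.COLOR_BGR2HSV)
z=c[...,2]
def box(u0,v0,u1,v1):
    m=np.zeros((480,640),bool); m[v0:v1,u0:u1]=1; return m
# tray level
print('tray z',np.nanmedian(z[200:220,420:440]), np.nanmedian(z[350:380,360:400]),'table',np.nanmedian(z[420:440,300:400]))
def rect(m,name):
    p=c[m]; p=p[~np.isnan(p[:,0])]
    r=cv2.minAreaRect((p[:,:2]*1000).astype(np.float32)); print(name,len(p),'c',np.round(r[0],1),'size',np.round(r[1],1),'ang',round(r[2],2),'z',np.round(np.percentile(p[:,2],[5,50,95]),4))
    return cv2.boxPoints(r)
m=box(310,205,400,275)&(z>0.069); rect(m,'hood top')
m=box(215,300,330,340)&(z>0.0475); rect(m,'masher')
m=box(270,230,335,285)&(z>0.052)&(z<.067); rect(m,'caddy top')
m=box(260,230,335,295)&(z>0.014)&(z<.024); rect(m,'runners')
m=box(235,305,315,350)&(z>0.0115)&(z<.020); rect(m,'restbase')
m=box(130,150,230,215)&(z>0.008); rect(m,'big masher')
m=box(405,280,470,335)&(z>0.03); rect(m,'bowl')
E
```

```text
tray z 0.01028546009368192 0.008288864818729258 table 0.0005905023849803737
hood top 2105 c [489.6  47.4] size [105.3 203.7] ang 13.92 z [0.0723 0.077  0.0815]
masher 956 c [ 677.7 -161.6] size [219.7  53.7] ang 89.83 z [0.0494 0.056  0.0612]
caddy top 539 c [514.4 -42.1] size [94.6 79.2] ang 15.55 z [0.053  0.0592 0.0658]
runners 512 c [499.  -77.2] size [183.6 198.7] ang 82.13 z [0.0142 0.0186 0.023 ]
restbase 1001 c [ 674.8 -157.6] size [187.3 119. ] ang 79.82 z [0.0117 0.0141 0.0184]
big masher 1118 c [ 167.8 -355.5] size [266.3 242.2] ang 79.89 z [0.0092 0.0263 0.037 ]
bowl 796 c [709.7 216.7] size [122.7 125.6] ang 30.82 z [0.0313 0.0454 0.0561]
```

View pics/cropm.png

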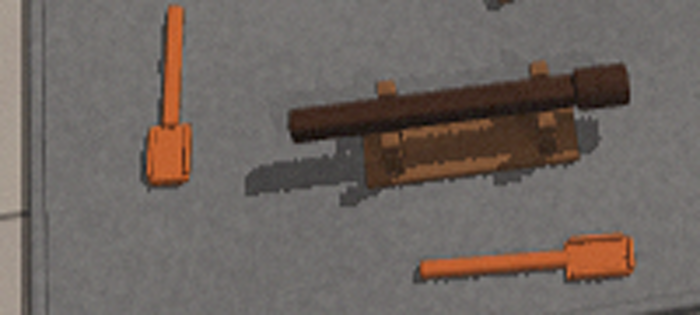

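View pics/cropd.png

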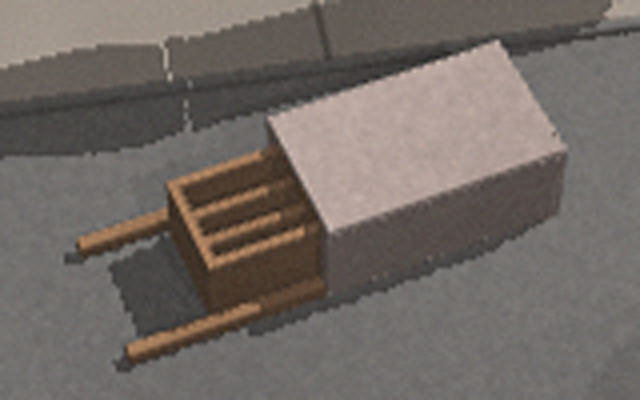

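The crop shows the stick in the rest, crop (290–630, 65–140). It has a square shank with the fatter head to the right (+y) and is about 220 mm long, so it is the masher I want. The caddy is seen between the runners with its front just in the hood. I'll check obstacle heights along the arm's path before moving.

```bash
python3 - <<'E'
from h import *
s=pickle.load(open('scene0.pkl','rb')); c=cloud(s)
for n,(u0,v0,u1,v1) in dict(box=(560,120,640,250),cup=(490,30,520,75),jar=(460,62,488,100)).items():
    p=c[v0:v1,u0:u1].reshape(-1,3); p=p[p[:,2]>0.04]; print(n,np.round(p.min(0),3),np.round(p.max(0),3),np.round(np.percentile(p[:,2],98),3))
E
```

```text
box [0.285 0.694 0.04 ] [0.619 0.862 0.173] 0.17
cup [-0.26   0.532  0.04 ] [0.149 0.729 0.353] 0.348
jar [-0.086  0.51   0.04 ] [-0.008  0.587  0.112] 0.109
```

>>> play_rows:
  targets: [0,0,-0.8,0,0,0,-0.8,0,-0.5,-0.2,0,0,-0.5,-0.2,0,0,-0.5,-0.2,0,0,-0.5,-0.2,0,0,-0.5,-0.2,0,0,-0.5,-0.2,0,0,-0.5,-0.2,0,0,-0.5,-0.2,0,0,-0.5,-0.2,0,0,-0.5,-0.2,0,0]
  hand: 1

```text
clock: 1.65
ee_pos: [0.4082, 0.4221, 0.327]
tool_rot: [[-0.974, 0.229, -0.001], [0.229, 0.974, -0.0], [0.0, -0.001, -1.0]]
wrist_force: [0.6, -0.8, -0.5]
width: 0.0851
```

>>> play_rows:
  targets: [-0.43,-0.57,0,0,-0.43,-0.57,0,0,-0.43,-0.57,0,0,-0.43,-0.57,0,0,-0.43,-0.57,0,0,-0.43,-0.57,0,0,-0.43,-0.57,0,0,-0.43,-0.57,0,0,-0.43,-0.57,0,0,-0.43,-0.57,0,0,-0.43,-0.57,0,0,-0.43,-0.57,0,0]

```text
clock: 3.15
ee_pos: [0.6153, -0.0486, 0.3269]
tool_rot: [[-0.974, 0.229, -0.001], [0.229, 0.974, 0.0], [0.001, 0.0, -1.0]]
wrist_force: [0.3, 0.4, -0.6]
width: 0.0856
```

```bash
python3 - <<'E'
from h import *
s=snap('wrist','w1.png'); pickle.dump(s,open('w1.pkl','wb'))
print(np.round(s['st']['joints'],1),np.round(s['st']['ee_pos'],4))
E
```

```text
[  5.8  33.5 -10.   83.6   6.1  63.5  71.5] [ 0.6153 -0.0486  0.3269]
```

View pics/w1.png

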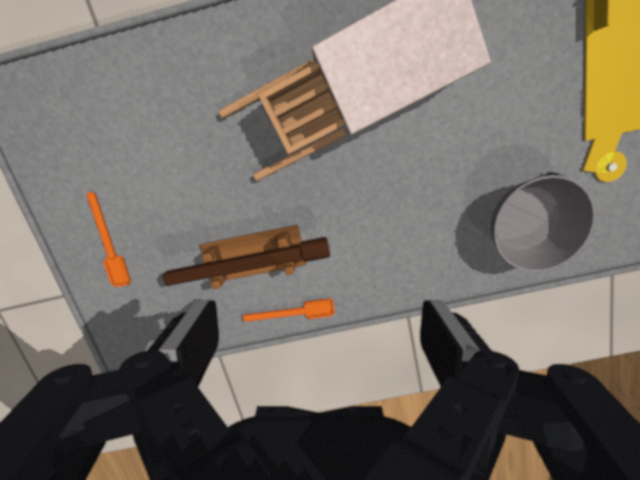

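The wrist view shows everything: masher from (165,277) to (328,248), rest under it, hood corners (313,47), (350,133), (490,62), runners ending at (222,115) and (257,178), and spoons at (110,240) and (290,310). I'll measure precisely by intersecting pixels with the known heights.

```bash
cat >> h.py <<'E'
def ray(s,uv,z):
    uv=np.atleast_2d(np.array(uv,float)); f=240/np.tan(np.radians(s['fov_y'])/2)
    d=np.c_[(uv[:,0]-s['cx'])/f,(uv[:,1]-s['cy'])/f,np.ones(len(uv))]
    if 'hand_eye' in s:
        H=np.array(s['hand_eye']); R=np.array(s['st']['tool_rot']); t=np.array(s['st']['ee_pos'])
        o=R@H[:3,3]+t; d=d@H[:3,:3].T@R.T
    else: o=np.array(s['xyz']); d=d@np.array(s['orientation']).T
    k=(np.atleast_1d(z)-o[2])/d[:,2]
    return o+d*k[:,None]
E
python3 - <<'E'
from h import *
s=pickle.load(open('w1.pkl','rb')); im=s['frame']; c=cloud(s)
f=240/np.tan(np.radians(s['fov_y'])/2)
hsv=cv2.cvtColor(im,cv2.COLOR_BGR2HSV); V=hsv[...,2]; S=hsv[...,1]; Hh=hsv[...,0]
print('px/.. ',f,'px at rest',hsv[262,240],hsv[246,320],'rest',hsv[240,230],'hood',hsv[60,400], 'tray z',np.nanmedian(c[150:200,380:450,2]),np.nanmedian(c[60:100,60:120,2]))
# masher mask
g=np.zeros((480,640),bool); g[225:295,155:335]=1
m=g&(V<95)&(S>110)
m=cv2.morphologyEx(m.astype(np.uint8),cv2.MORPH_OPEN,np.ones((5,5)))
n,l,stt,_=cv2.connectedComponentsWithStats(m); k=1+np.argmax(stt[1:,4]); m=l==k
v,u=np.nonzero(m); p=ray(s,np.c_[u,v],.047)[:,:2]
r=cv2.minAreaRect((p*1000).astype(np.float32)); print('masher',np.round(r,2) if 0 else r)
print(cv2.boxPoints(r))
cc=p.mean(0); w,U=np.linalg.eigh(np.cov((p-cc).T)); print('axis',U[:,1],np.degrees(np.arctan2(U[1,1],U[0,1])))
o=im.copy(); o[m]=(0,255,0)
# hood
g=np.zeros((480,640),bool); g[0:140,300:500]=1
h=g&(V>150)&(S<60)
h=cv2.morphologyEx(h.astype(np.uint8),cv2.MORPH_OPEN,np.ones((5,5)))
n,l,stt,_=cv2.connectedComponentsWithStats(h); k=1+np.argmax(stt[1:,4]); h=l==k
o[h]=(255,0,255)
v,u=np.nonzero(h); p=ray(s,np.c_[u,v],.076)[:,:2]
r=cv2.minAreaRect((p*1000).astype(np.float32)); print('hood',r); print(cv2.boxPoints(r), v.min())
cv2.imwrite('pics/w1m.png',o[:340])
pts=dict(runA=([222,115],.02),runB=([257,178],.02),cadBL=([263,97],.063),cadBR=([290,152],.063))
for k,(a,z) in pts.items(): print(k,ray(s,a,z).round(4))
cv2.imwrite('pics/w1c.png',cv2.resize(im[30:200,200:360],None,fx=4,fy=3.5,interpolation=cv2.INTER_CUBIC))
cv2.imwrite('pics/w1d.png',cv2.resize(im[215:300,150:345],None,fx=4,fy=4,interpolation=cv2.INTER_CUBIC))
E
```

```text
px/..  345.45743333464816 px at rest [ 10 157  73] [ 11 161  76] rest [ 13 156 129] hood [  8  31 220] tray z 0.008903250235701543 0.00886576905611261
masher ((669.4273071289062, -162.54454040527344), (220.51815795898438, 42.48804473876953), 85.03978729248047)
[[ 638.7294   -270.55386 ]
 [ 681.05835  -274.22754 ]
 [ 700.12524   -54.535217]
 [ 657.79626   -50.86154 ]]
axis [0.02243732 0.99974825] 88.71432830876624
hood ((485.041259765625, 69.75012969970703), (95.75997924804688, 160.01364135742188), 13.0938081741333)
[[420.28088  136.8298  ]
 [456.53137  -19.023575]
 [549.80164    2.670456]
 [513.55115  158.52383 ]] 0
runA [[ 0.4929 -0.1419  0.02  ]]
runB [[ 0.5764 -0.1215  0.02  ]]
cadBL [[ 0.4903 -0.082   0.063 ]]
cadBR [[ 0.5536 -0.068   0.063 ]]
```

View pics/w1m.png

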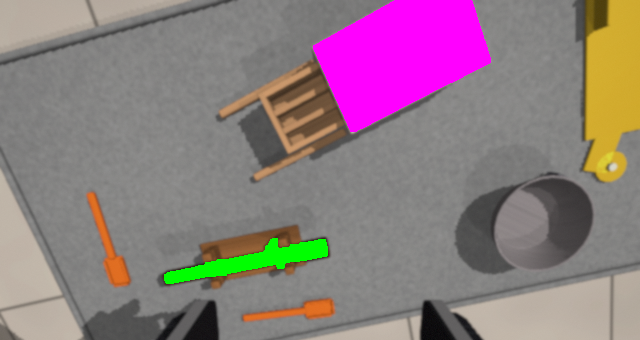

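View pics/w1c.png

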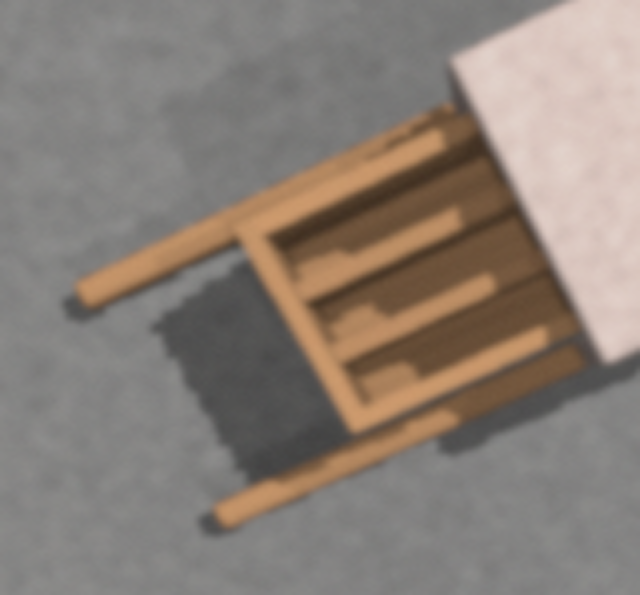

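View pics/w1d.png

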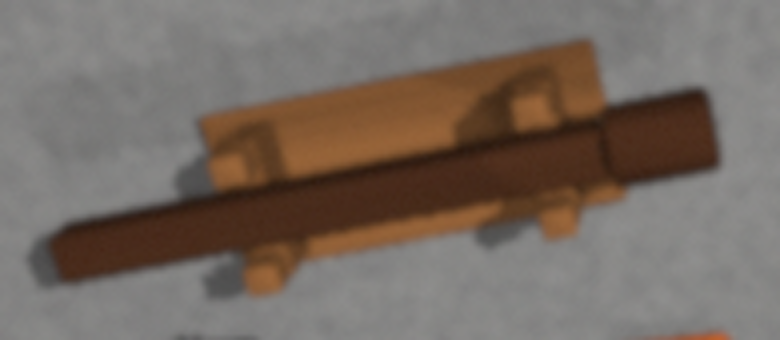

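```bash
python3 - <<'E'
from h import *
s=pickle.load(open('w1.pkl','rb'))
def C(p,o=(150,215),k=(4,4)): return [(p[0]+.5)/k[0]-.5+o[0],(p[1]+.5)/k[1]-.5+o[1]]
R=lambda p,z:ray(s,C(p),z)[0]
t=R((62,253),.047);h=R((712,127),.047);print('tail',t,'head',h,'len',np.linalg.norm(h-t),'mid',(t+h)/2,'ang',np.degrees(np.arctan2(*(h-t)[1::-1])))
a=[R(p,.052) for p in ((230,170),(265,277),(533,108),(558,220))]
r0=(a[0]+a[1])/2; f0=(a[2]+a[3])/2
print('supports',r0,f0,np.linalg.norm(f0-r0),'mid',(r0+f0)/2,'ang',np.degrees(np.arctan2(*(f0-r0)[1::-1])))
b=R((203,118),.014),R((592,40),.014);print('base edge',b,np.linalg.norm(b[1]-b[0]),'ang',np.degrees(np.arctan2(*(b[1]-b[0])[1::-1])))
D=lambda p,z:ray(s,C(p,(200,30),(4,3.5)),z)[0]
m=np.array([.5032,-.0082]); ex=np.array([-.2266,.974]); ey=np.array([-.974,-.2266])
for n,p,z in (('cBL',(240,228),.063),('cBR',(353,432),.063),('rA',(80,293),.02),('rB',(220,520),.02)):
    q=D(p,z); d=q[:2]-m; print(n,q,'dock',d@ex,d@ey)
E
```

```text
tail [ 0.67262703 -0.27118268  0.047     ] head [ 0.67915116 -0.05198535  0.047     ] len 0.21929440136562653 mid [ 0.6758891  -0.16158402  0.047     ] ang 88.29516695103617
supports [ 0.67535262 -0.20600683  0.052     ] [ 0.67772282 -0.10650218  0.052     ] 0.09953287467443951 mid [ 0.67653772 -0.1562545   0.052     ] ang 88.6354739656814
base edge (array([ 0.64618494, -0.22441953,  0.014     ]), array([ 0.65002736, -0.08643838,  0.014     ])) 0.13803464324934078 ang 88.40486943773553
cBL [ 0.48728714 -0.0849559   0.063     ] dock -0.07115439350839967 0.032892014998001096
cBR [ 0.55417788 -0.07062524  0.063     ] dock -0.07235377022548117 -0.03550690003192296
rA [ 0.49043427 -0.14416431  0.02      ] dock -0.12953652169354862 0.0432433308101868
rB [ 0.57598694 -0.12457459  0.02      ] dock -0.12984236803090538 -0.04452400079293904
```

Lengths check out (219 mm masher, 99.5 mm support spacing, hood 95.8×160 mm). Next I turn the tool by 78.4° so that tool x runs along the masher.

>>> play_rows:
  targets: [0,0,0,0.114,0,0,0,0.114,0,0,0,0.114,0,0,0,0.114,0,0,0,0.114,0,0,0,0.114,0,0,0,0.114,0,0,0,0.114,0,0,0,0,0,0,0,0]

```text
clock: 4.45
ee_pos: [0.6149, -0.0471, 0.3271]
tool_rot: [[0.025, 1.0, -0.0], [1.0, -0.025, 0.0], [0.0, -0.0, -1.0]]
wrist_force: [-0.8, 0.7, -0.7]
width: 0.0852
```

```bash
cat >> h.py <<'E'
def go(x,y,z,yaw):  # world target (tool x heading yaw deg) -> tool-axes mm (in the current frame) and turn share
    st=env.read_state(); R=np.array(st['tool_rot']); d=R.T@(np.array([x,y,z])-st['ee_pos'])
    cur=np.degrees(np.arctan2(R[1,0],R[0,0])); t=-(yaw-cur)
    print('clock',round(st['clock'],2),'pos',np.round(st['ee_pos'],4),'yaw',round(cur,2),'shift shares',np.round(d/.06,3),'turn share',round(np.radians(t)/1.5,4),'F',np.round(st['wrist_force'],2),'w',round(st['width'],4))
E
python3 - <<'E'
from h import *
go(.6755,-.174,.16,88.4)
print(np.round(env.read_state()['joints'],1))
E
```

```text
clock 4.45 pos [ 0.6149 -0.0471  0.3271] yaw 88.57 shift shares [-2.089  1.063  2.784] turn share 0.002 F [-0.85  0.71 -0.68] w 0.0852
[-6.4 33.7 11.8 84.4 -7.4 62.7  5.4]
```

>>> play_rows:
  targets: [-0.35,0.177,0.46,0,-0.35,0.177,0.46,0,-0.35,0.177,0.46,0,-0.35,0.177,0.46,0,-0.35,0.177,0.46,0,-0.35,0.177,0.46,0,0,0,0,0,0,0,0,0]

```text
clock: 5.45
ee_pos: [0.6756, -0.1741, 0.1624]
tool_rot: [[0.027, 1.0, 0.001], [1.0, -0.027, 0.001], [0.001, 0.001, -1.0]]
wrist_force: [-0.2, 0.4, 0.8]
width: 0.0854
```

```bash
python3 - <<'E'
from h import *
s=snap('wrist','w2.png'); pickle.dump(s,open('w2.pkl','wb'))
go(.6755,-.174,.027,88.4)
E
```

```text
clock 5.5 pos [ 0.676  -0.1737  0.1629] yaw 88.5 shift shares [-0.007 -0.012  2.266] turn share 0.0012 F [ 0.59 -0.04  0.37] w 0.0856
```

View pics/w2.png

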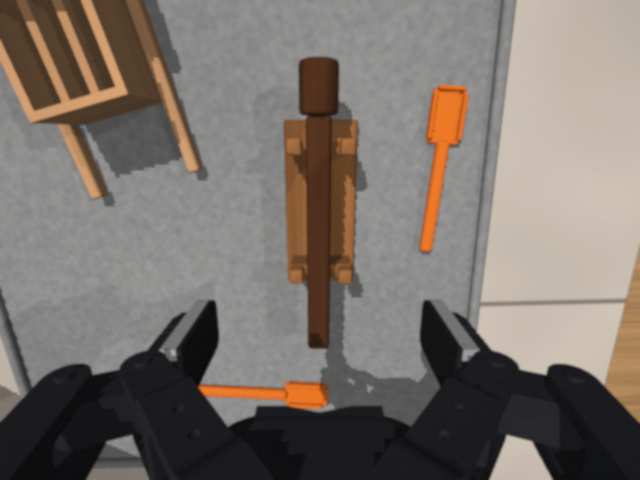

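The masher is centred between the fingers: shank at u≈318, finger midpoint ≈319. spoon_b at (440,170) is about 90 mm to the side, so it is clear. Next I descend and close the fingers.

>>> play_rows:
  targets: [0,-0.01,0.5,0,0,0,0.5,0,0,0,0.5,0,0,0,0.4,0,0,0,0.25,0,0,0,0.1,0,0,0,0,0,0,0,0,0]

```text
clock: 6.5
ee_pos: [0.6755, -0.1752, 0.0278]
tool_rot: [[0.028, 1.0, 0.002], [1.0, -0.028, -0.0], [-0.0, 0.002, -1.0]]
wrist_force: [0.9, -0.3, 0.4]
width: 0.0856
```

>>> play_rows:
  targets: [0,0,0,0,0,0,0,0,0,0,0,0,0,0,0,0,0,0,0,0,0,0,0,0,0,0,0,0,0,0,0,0]
  hand: -1

```text
clock: 7.5
ee_pos: [0.6748, -0.1751, 0.0269]
tool_rot: [[0.028, 1.0, 0.0], [1.0, -0.028, -0.0], [-0.0, 0.0, -1.0]]
wrist_force: [-0.4, -0.3, 2.7]
width: 0.0173
```

```bash
python3 - <<'E'
from h import *
s=snap('wrist','w3.png'); pickle.dump(s,open('w3.pkl','wb'))
go(.6755,-.174,.14,88.4)
E
```

```text
clock 7.55 pos [ 0.6748 -0.1751  0.0269] yaw 88.4 shift shares [ 0.018  0.012 -1.886] turn share -0.0 F [-0.38  0.55  3.18] w 0.0169
```

View pics/w3.png

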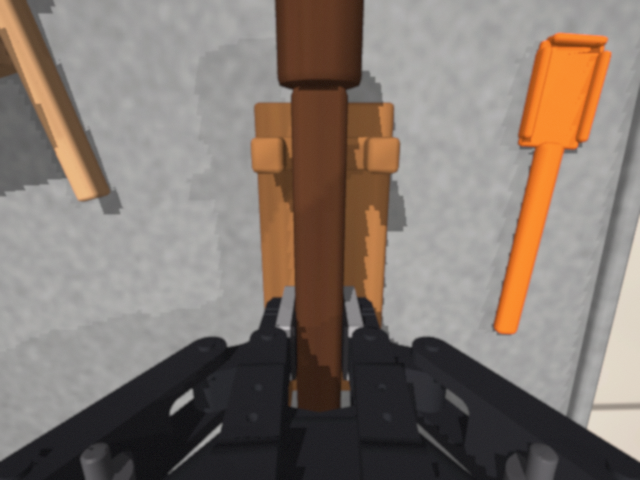

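Gripped: the width is 17 mm and the pads are on the shank at (320,330). Next I lift it straight up.

>>> play_rows:
  targets: [0,0,-0.15,0,0,0,-0.3,0,0,0,-0.4,0,0,0,-0.4,0,0,0,-0.25,0,0,0,0,0,0,0,0,0]

```text
clock: 8.43
ee_pos: [0.674, -0.1747, 0.1159]
tool_rot: [[0.028, 1.0, -0.002], [1.0, -0.028, 0.001], [0.001, -0.002, -1.0]]
wrist_force: [-0.2, -0.4, -1.8]
width: 0.0172
```

```bash
python3 - <<'E'
from h import *
s=snap('wrist','w4.png'); pickle.dump(s,open('w4.pkl','wb'))
c=cloud(s)
s2=snap('side','s4.png'); 
m=np.array([.5032,-.0082]); ex=np.array([-.2266,.974])
# grip is 112+110... tip = grip + L*ex ; L = from grasp
g=np.array([.6748,-.1751]); a=np.radians(88.4); h=np.array([.67915,-.05199]); print('tip ahead',(h-g)@[np.cos(a),np.sin(a)], 'lat',(h-g)@[-np.sin(a),np.cos(a)])
L=(h-g)@[np.cos(a),np.sin(a)]
t=m+ex*(-.130-L); print('TCP for tip at dock -130',t)
go(t[0],t[1],.11,103.1)
E
```

```text
tip ahead 0.12318346039106555 lat -0.0009108710571670679
TCP for tip at dock -130 [ 0.56057137 -0.25480069]
clock 8.53 pos [ 0.6738 -0.1747  0.1155] yaw 88.4 shift shares [-1.387 -1.849  0.094] turn share -0.171 F [-0.66 -0.53 -1.53] w 0.0171
```

View pics/w4.png

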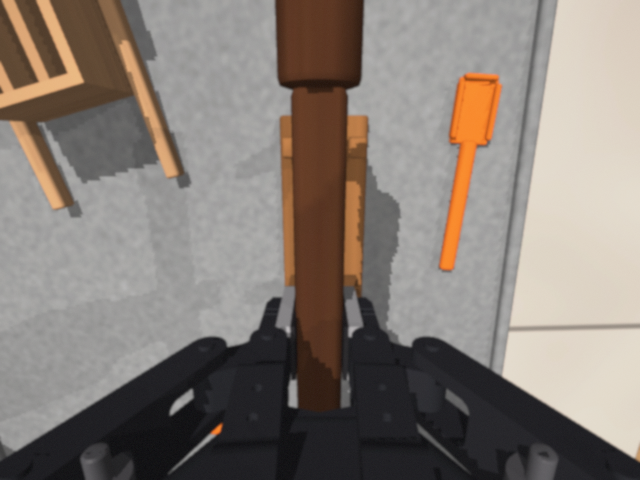

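View pics/s4.png

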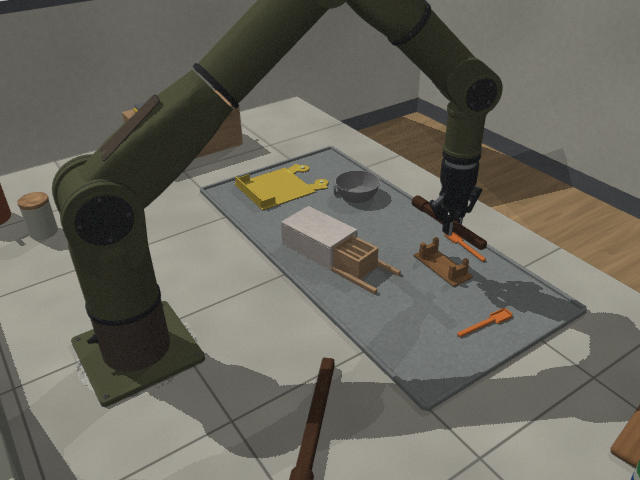

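```bash
python3 - <<'E'
from h import *
s=pickle.load(open('w1.pkl','rb'))
m=np.array([.5032,-.0082]); ex=np.array([-.2266,.974]); ey=np.array([-.974,-.2266])
for p in ([92,195],[105,260],[128,284],[112,287]):
    q=ray(s,p,.014)[0][:2]; print(q,(q-m)@ex,(q-m)@ey)
E
```

```text
[ 0.54823377 -0.34219321] -0.3355140433506138 0.03181996664085433
[ 0.63774856 -0.36243675] -0.37551530116836995 -0.05078024567968091
[ 0.67946356 -0.34509095] -0.3680731072669659 -0.09534122255928079
[ 0.67858758 -0.36931171] -0.3914656355925951 -0.0889995867156835
```

>>> play_rows:
  targets: [0,0,0,-0.0855,0,0,0,-0.0855,0,0,0,0,0,0,0,0]

```text
clock: 9.02
ee_pos: [0.6744, -0.175, 0.1161]
tool_rot: [[-0.224, 0.974, -0.001], [0.974, 0.224, 0.0], [0.0, -0.001, -1.0]]
wrist_force: [0.2, 0.4, -0.2]
width: 0.0167
```

```bash
python3 - <<'E'
from h import *
m=np.array([.5032,-.0082]); ex=np.array([-.2266,.974]); 
t=m+ex*(-.105-.123); print(t); go(t[0],t[1],.06,103.1)
E
```

```text
[ 0.5548648 -0.230272 ]
clock 9.03 pos [ 0.6744 -0.175   0.1161] yaw 102.97 shift shares [-0.451 -2.147  0.937] turn share -0.0015 F [ 0.17  0.36 -0.24] w 0.0167
```

>>> play_rows:
  targets: [-0.09,-0.43,0,-0.0015,-0.09,-0.43,0,0,-0.09,-0.43,0,0,-0.09,-0.43,0,0,-0.09,-0.43,0,0,0,0,0.3,0,0,0,0.3,0,0,0,0.3,0,0,0,0,0]

```text
clock: 10.15
ee_pos: [0.5544, -0.2295, 0.0604]
tool_rot: [[-0.23, 0.973, -0.003], [0.973, 0.23, 0.002], [0.003, -0.003, -1.0]]
wrist_force: [0.2, 0.6, -0.8]
width: 0.0173
```

```bash
python3 - <<'E'
from h import *
s=snap('wrist','w5.png'); pickle.dump(s,open('w5.pkl','wb'))
snap('side','s5.png')
go(.55486,-.23027,.017,103.1)
E
```

```text
clock 10.25 pos [ 0.5555 -0.2305  0.0622] yaw 103.24 shift shares [ 0.005 -0.009  0.754] turn share 0.0017 F [ 0.08  0.07 -0.74] w 0.017
```

View pics/w5.png

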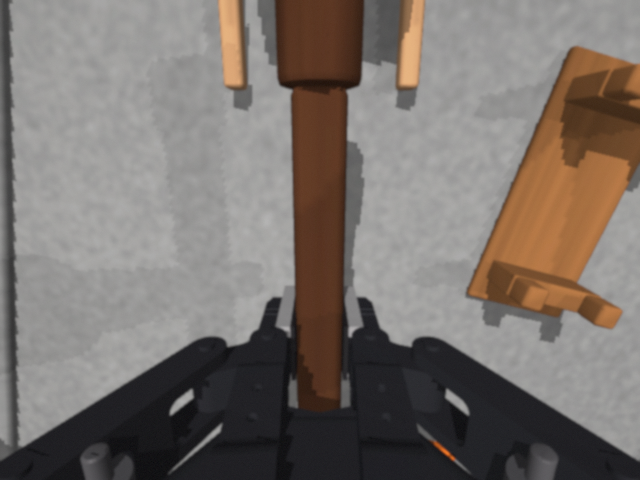

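View pics/s5.png

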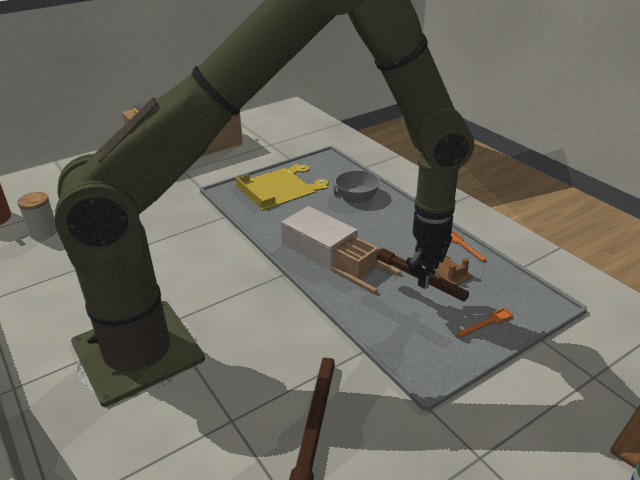

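The masher lies midway between the runners (runners at u=234 and 408, masher at 320), with the tip still short of the caddy. Next I lower it to pushing height and advance to just before contact.

>>> play_rows:
  targets: [0,0,0.25,0,0,0,0.25,0,0,0,0.2,0,0,0,0.05,0,0,0,0,0,0,0,0,0]

```text
clock: 11.0
ee_pos: [0.5556, -0.2309, 0.0181]
tool_rot: [[-0.229, 0.973, 0.001], [0.973, 0.229, -0.0], [-0.0, 0.001, -1.0]]
wrist_force: [-0.5, -0.2, -0.4]
width: 0.0173
```

>>> play_rows:
  targets: [0.1,0,0,0,0.1,0,0,0,0.1,0,0,0,0.1,0,0,0,0,0,0,0]

```text
clock: 11.62
ee_pos: [0.5497, -0.2064, 0.0176]
tool_rot: [[-0.23, 0.973, -0.0], [0.973, 0.23, 0.001], [0.001, -0.0, -1.0]]
wrist_force: [1.0, -0.1, -1.0]
width: 0.0172
```

```bash
python3 - <<'E'
from h import *
s=snap('wrist','w6.png'); snap('side','s6.png')
cv2.imwrite('pics/s6c.png',cv2.resize(cv2.imread('pics/s6.png')[190:330,270:500],None,fx=3.4,fy=3.4,interpolation=cv2.INTER_CUBIC))
m=np.array([.5032,-.0082]); ex=np.array([-.2266,.974]); ey=np.array([-.974,-.2266])
p=np.array(s['st']['ee_pos'][:2])-m; print('dock',p@ex,p@ey)
go(.55486,-.23027,.017,103.1)
E
```

```text
dock -0.20357638099678962 -0.00034094650221899687
clock 11.72 pos [ 0.5498 -0.2075  0.0177] yaw 103.22 shift shares [-0.388 -0.005  0.012] turn share 0.0014 F [ 0.41 -0.71 -1.38] w 0.0173
```

View pics/s6c.png

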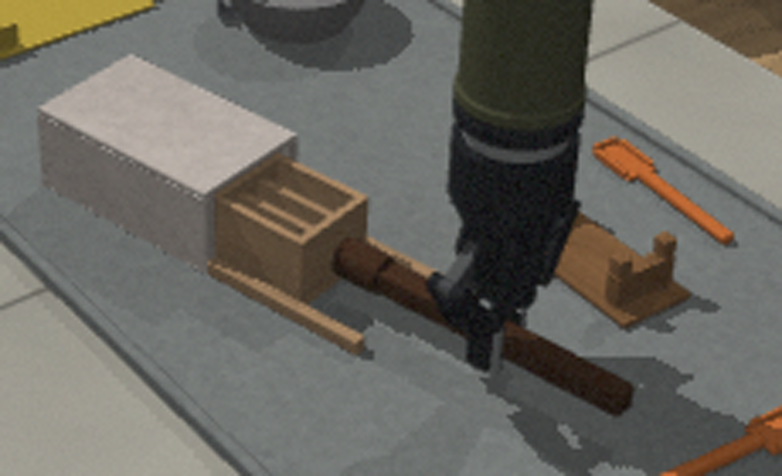

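View pics/w6.png

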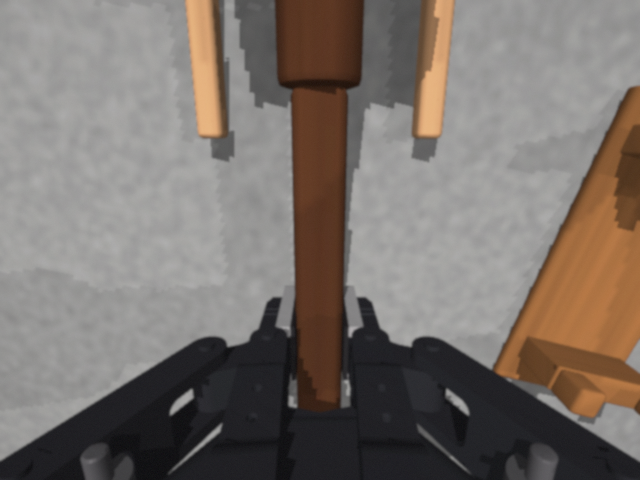

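The tip is about 8 mm behind the caddy and square to it, at crop (340,255) in the side view. Next I push gently at 3 mm per row through the range that is surely free (until the front is about 75 mm in).

>>> play_rows:
  targets: [0.03,0,0,0,0.03,0,0,0,0.03,0,0,0,0.03,0,0,0,0.03,0,0,0,0.05,0,0,0,0.05,0,0,0,0.05,0,0,0,0.05,0,0,0,0.05,0,0,0,0.05,0,0,0,0.05,0,0,0]

```text
clock: 13.22
ee_pos: [0.5428, -0.178, 0.0177]
tool_rot: [[-0.229, 0.973, -0.0], [0.973, 0.229, 0.0], [0.0, 0.0, -1.0]]
wrist_force: [0.2, -1.6, -0.9]
width: 0.0171
```

>>> play_rows:
  targets: [0.05,0,0,0,0.05,0,0,0,0.05,0,0,0,0.05,0,0,0,0.05,0,0,0,0.05,0,0,0,0.05,0,0,0,0.05,0,0,0,0.05,0,0,0,0.05,0,0,0,0.05,0,0,0,0.03,0,0,0]

```text
clock: 14.72
ee_pos: [0.5348, -0.144, 0.0177]
tool_rot: [[-0.229, 0.973, -0.0], [0.973, 0.229, 0.0], [0.0, -0.0, -1.0]]
wrist_force: [-0.1, -1.4, -1.5]
width: 0.0173
```

```bash
cat >> h.py <<'E'
def dock():
    st=env.read_state()
    m=np.array([.5032,-.0082]); ex=np.array([-.2266,.974]); ey=np.array([-.974,-.2266])
    p=np.array(st['ee_pos'][:2])-m; F=np.array(st['wrist_force'])
    print('t',round(st['clock'],2),'tcp dock',(p@ex).round(4),(p@ey).round(4),'tip',(p@ex+.123).round(4),'front~',(p@ex+.203).round(4),'F along',(F[:2]@ex).round(2),'F',F.round(2),'tau',np.round(st['joint_torque'],2))
E
python3 - <<'E'
from h import *
snap('side','s7.png'); snap('wrist','w7.png'); dock()
cv2.imwrite('pics/s7c.png',cv2.resize(cv2.imread('pics/s7.png')[190:330,270:500],None,fx=3.4,fy=3.4,interpolation=cv2.INTER_CUBIC))
E
```

```text
t 14.82 tcp dock -0.1392 -0.0 tip -0.0162 front~ 0.0638 F along 0.48 F [ 1.07  0.74 -1.34] tau [-1.300e-01 -5.444e+01  2.190e+00 -5.760e+00  0.000e+00  5.000e-02
  0.000e+00]
```

View pics/s7c.png

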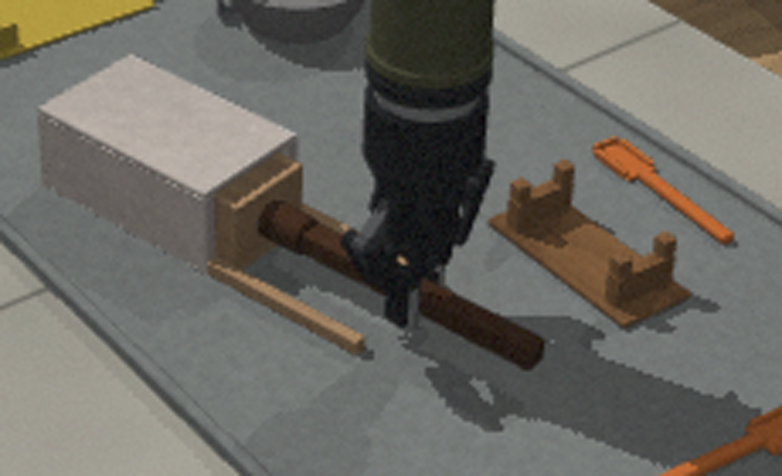

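View pics/w7.png

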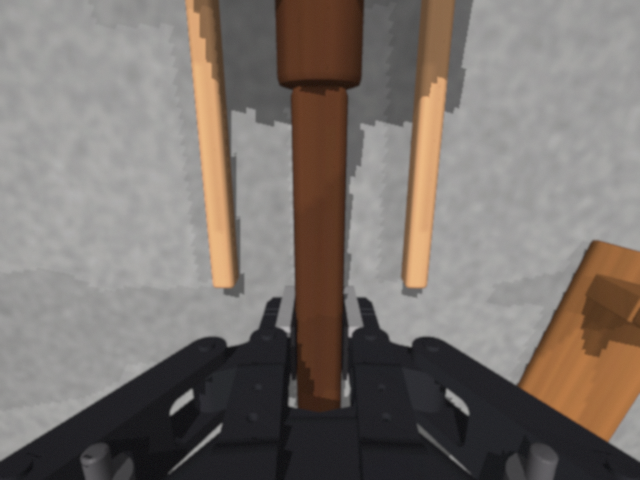

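The caddy has followed straight, with its back about 16 mm outside the mouth, at crop (255,215), and the fingers pass between the runners. I'll go on at 2 mm per row to a front of about 82 mm, then slower.

>>> play_rows:
  targets: [0.03,0,0,0,0.03,0,0,0,0.03,0,0,0,0.03,0,0,0,0.03,0,0,0,0.03,0,0,0,0.03,0,0,0,0.03,0,0,0,0.03,0,0,0,0.03,0,0,0]

```text
clock: 16.08
ee_pos: [0.5307, -0.1267, 0.0177]
tool_rot: [[-0.229, 0.973, -0.0], [0.973, 0.229, 0.0], [0.0, -0.0, -1.0]]
wrist_force: [0.3, -0.6, -1.3]
width: 0.0166
```

>>> play_rows:
  targets: [0.01,0,0,0,0.01,0,0,0,0.01,0,0,0,0.01,0,0,0,0.01,0,0,0]

```text
clock: 16.7
ee_pos: [0.5301, -0.1239, 0.0177]
tool_rot: [[-0.229, 0.974, 0.0], [0.974, 0.229, 0.0], [0.0, 0.0, -1.0]]
wrist_force: [0.8, -1.5, -1.0]
width: 0.0174
```

```bash
python3 -c "
from h import *
dock()"
```

```text
t 16.7 tcp dock -0.1188 -0.0 tip 0.0042 front~ 0.0842 F along -1.66 F [ 0.77 -1.52 -1.01] tau [ -0.65 -53.64   1.53  -5.09  -0.1    0.22   0.  ]
```

>>> play_rows:
  targets: [0.01,0,0,0,0.01,0,0,0,0.01,0,0,0,0.01,0,0,0,0.01,0,0,0]

```text
clock: 17.32
ee_pos: [0.5294, -0.1209, 0.0177]
tool_rot: [[-0.229, 0.973, 0.0], [0.973, 0.229, 0.0], [0.0, 0.0, -1.0]]
wrist_force: [0.4, -2.0, -1.3]
width: 0.0169
```

>>> play_rows:
  targets: [0.01,0,0,0,0.01,0,0,0,0.01,0,0,0,0.01,0,0,0]

```text
clock: 17.82
ee_pos: [0.5289, -0.1186, 0.0177]
tool_rot: [[-0.229, 0.974, 0.0], [0.974, 0.229, 0.0], [0.0, 0.0, -1.0]]
wrist_force: [-0.2, -1.2, -1.4]
width: 0.0172
```

>>> play_rows:
  targets: [0.01,0,0,0,0.01,0,0,0,0.01,0,0,0,0.01,0,0,0]

```text
clock: 18.32
ee_pos: [0.5283, -0.1162, 0.0177]
tool_rot: [[-0.229, 0.973, -0.0], [0.973, 0.229, 0.0], [0.0, 0.0, -1.0]]
wrist_force: [0.6, -1.3, -0.4]
width: 0.017
```

>>> play_rows:
  targets: [0.01,0,0,0,0.01,0,0,0,0.01,0,0,0,0.01,0,0,0]

```text
clock: 18.82
ee_pos: [0.5277, -0.1139, 0.0177]
tool_rot: [[-0.229, 0.973, -0.0], [0.973, 0.229, 0.0], [0.0, -0.0, -1.0]]
wrist_force: [0.7, -2.1, -1.2]
width: 0.0168
```

>>> play_rows:
  targets: [0.01,0,0,0,0.01,0,0,0,0.01,0,0,0,0.01,0,0,0]

```text
clock: 19.32
ee_pos: [0.5272, -0.1116, 0.0176]
tool_rot: [[-0.229, 0.973, -0.0], [0.973, 0.229, 0.0], [0.0, -0.0, -1.0]]
wrist_force: [-0.2, -1.4, -1.1]
width: 0.0174
```

>>> play_rows:
  targets: [0.01,0,0,0,0.01,0,0,0,0.01,0,0,0,0.01,0,0,0]

```text
clock: 19.82
ee_pos: [0.5267, -0.1092, 0.0177]
tool_rot: [[-0.229, 0.973, 0.0], [0.973, 0.229, 0.0], [0.0, 0.0, -1.0]]
wrist_force: [0.3, -1.4, -0.7]
width: 0.0172
```

>>> play_rows:
  targets: [0.01,0,0,0,0.01,0,0,0,0.01,0,0,0,0.01,0,0,0]

```text
clock: 20.32
ee_pos: [0.5261, -0.1069, 0.0177]
tool_rot: [[-0.229, 0.973, 0.0], [0.973, 0.229, 0.0], [0.0, 0.0, -1.0]]
wrist_force: [-0.2, -1.1, -0.1]
width: 0.0171
```

>>> play_rows:
  targets: [0.01,0,0,0,0.01,0,0,0,0.01,0,0,0,0.01,0,0,0]

```text
clock: 20.82
ee_pos: [0.5256, -0.1046, 0.0177]
tool_rot: [[-0.229, 0.973, 0.0], [0.973, 0.229, 0.0], [0.0, 0.0, -1.0]]
wrist_force: [0.4, -1.4, -0.7]
width: 0.0167
```

>>> play_rows:
  targets: [0.01,0,0,0,0.01,0,0,0,0.01,0,0,0,0.01,0,0,0]

```text
clock: 21.32
ee_pos: [0.525, -0.1022, 0.0177]
tool_rot: [[-0.229, 0.973, 0.0], [0.973, 0.229, 0.0], [0.0, 0.0, -1.0]]
wrist_force: [-0.3, -1.9, -0.5]
width: 0.017
```

>>> play_rows:
  targets: [0.01,0,0,0,0.01,0,0,0,0.01,0,0,0,0.01,0,0,0]

```text
clock: 21.82
ee_pos: [0.5245, -0.0999, 0.0177]
tool_rot: [[-0.229, 0.974, 0.0], [0.974, 0.229, 0.0], [0.0, 0.0, -1.0]]
wrist_force: [-0.2, -1.1, -0.9]
width: 0.0172
```

>>> play_rows:
  targets: [0.01,0,0,0,0.01,0,0,0,0.01,0,0,0,0.01,0,0,0]

```text
clock: 22.32
ee_pos: [0.5239, -0.0975, 0.0177]
tool_rot: [[-0.229, 0.973, -0.0], [0.973, 0.229, 0.0], [0.0, -0.0, -1.0]]
wrist_force: [-0.1, -2.0, -0.7]
width: 0.0171
```

>>> play_rows:
  targets: [0.01,0,0,0,0.01,0,0,0,0.01,0,0,0,0.01,0,0,0]

```text
clock: 22.82
ee_pos: [0.5233, -0.0952, 0.0177]
tool_rot: [[-0.229, 0.973, -0.0], [0.973, 0.229, 0.0], [0.0, -0.0, -1.0]]
wrist_force: [-0.1, -1.0, -1.0]
width: 0.0175
```

>>> play_rows:
  targets: [0.01,0,0,0,0.01,0,0,0,0.01,0,0,0,0.01,0,0,0]

```text
clock: 23.32
ee_pos: [0.5228, -0.0929, 0.0176]
tool_rot: [[-0.229, 0.973, -0.0], [0.973, 0.229, 0.0], [0.0, -0.0, -1.0]]
wrist_force: [-0.1, -1.2, -1.8]
width: 0.0175
```

>>> play_rows:
  targets: [0.01,0,0,0,0.01,0,0,0,0.01,0,0,0,0.01,0,0,0]

```text
clock: 23.82
ee_pos: [0.5223, -0.0905, 0.0177]
tool_rot: [[-0.229, 0.973, 0.0], [0.973, 0.229, 0.0], [0.0, 0.0, -1.0]]
wrist_force: [0.6, -0.6, -1.0]
width: 0.0175
```

```bash
python3 - <<'E'
from h import *
snap('side','s8.png'); a=snap('wrist','w8.png')['frame']; dock()
x=cv2.resize(cv2.imread('pics/s8.png')[190:330,270:500],None,fx=2.3,fy=2.3,interpolation=cv2.INTER_CUBIC)
cv2.imwrite('pics/s8c.png',x)
w7=cv2.imread('pics/w7.png'); print('diff on masher',np.abs(a[85:300,290:350].astype(int)-w7[85:300,290:350]).mean())
E
```

```text
t 23.93 tcp dock -0.0844 0.0001 tip 0.0386 front~ 0.1186 F along -0.16 F [-0.42 -0.26 -0.7 ] tau [-5.400e-01 -5.273e+01  1.700e+00 -4.430e+00 -6.000e-02  1.700e-01
  1.000e-02]
diff on masher 14.558837209302325
```

View pics/s8c.png

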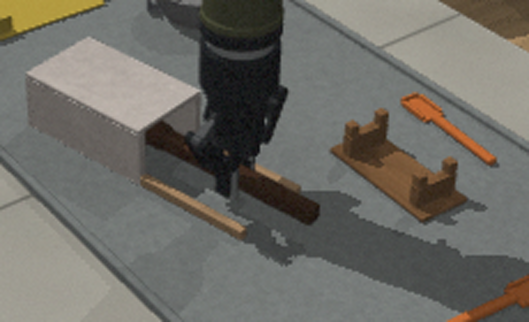

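>>> play_rows:
  targets: [0.01,0,0,0,0.01,0,0,0,0.01,0,0,0]

```text
clock: 24.3
ee_pos: [0.522, -0.0891, 0.0177]
tool_rot: [[-0.229, 0.974, 0.0], [0.974, 0.229, -0.0], [-0.0, 0.0, -1.0]]
wrist_force: [1.2, -2.9, -1.3]
width: 0.017
```

The force has risen to about 3 N and the advance lags slightly, so this may be first contact. I'll creep now.

>>> play_rows:
  targets: [0.005,0,0,0,0,0,0,0]

```text
clock: 24.55
ee_pos: [0.522, -0.0891, 0.0177]
tool_rot: [[-0.228, 0.974, 0.0], [0.974, 0.228, -0.001], [-0.001, 0.0, -1.0]]
wrist_force: [1.1, -3.6, -1.1]
width: 0.0173
```

```bash
python3 -c "
from h import *
dock()"
```

```text
t 24.55 tcp dock -0.0831 0.0 tip 0.0399 front~ 0.1199 F along -3.77 F [ 1.12 -3.61 -1.07] tau [-1.740e+00 -5.248e+01  3.900e-01 -3.990e+00 -2.600e-01  4.700e-01
 -4.000e-02]
```

>>> play_rows:
  targets: [0.006,0,0,0,0,0,0,0]

```text
clock: 24.8
ee_pos: [0.522, -0.0891, 0.0178]
tool_rot: [[-0.228, 0.974, 0.001], [0.974, 0.228, -0.001], [-0.001, 0.001, -1.0]]
wrist_force: [1.3, -4.5, -0.3]
width: 0.0173
```

```bash
python3 -c "
from h import *
dock()"
```

```text
t 24.8 tcp dock -0.0831 0.0 tip 0.0399 front~ 0.1199 F along -4.72 F [ 1.34 -4.53 -0.26] tau [-2.440e+00 -5.237e+01 -3.700e-01 -3.770e+00 -3.700e-01  6.400e-01
 -5.000e-02]
```

>>> play_rows:
  targets: [0.006,0,0,0,0.006,0,0,0,0,0,0,0,0,0,0,0]

```text
clock: 25.3
ee_pos: [0.522, -0.0891, 0.0178]
tool_rot: [[-0.227, 0.974, 0.001], [0.974, 0.227, -0.002], [-0.002, 0.001, -1.0]]
wrist_force: [1.7, -5.3, -1.3]
width: 0.0167
```

```bash
python3 -c "
from h import *
dock(); snap('side','s9.png'); snap('wrist','w9.png')
cv2.imwrite('pics/s9c.png',cv2.resize(cv2.imread('pics/s9.png')[190:330,270:500],None,fx=3.4,fy=3.4,interpolation=cv2.INTER_CUBIC))"
```

```text
t 25.3 tcp dock -0.0831 0.0 tip 0.0399 front~ 0.1199 F along -5.58 F [ 1.69 -5.34 -1.27] tau [ -3.08 -52.27  -1.06  -3.61  -0.47   0.77  -0.07]
```

View pics/s9c.png

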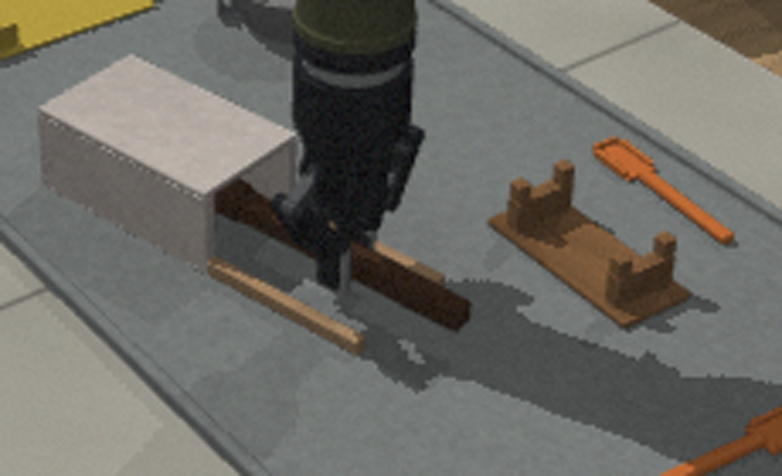

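View pics/w9.png

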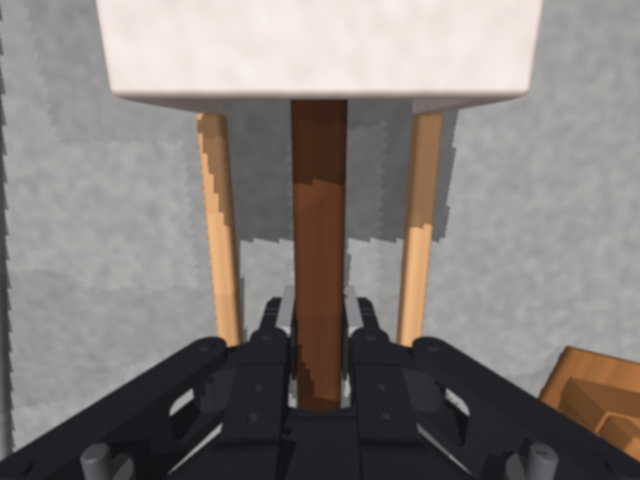

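The tool is blocked hard: the TCP has not moved over the last 1.7 mm of command while the force rose smoothly to 5.6 N, well under 15 N. The head is inside the hood under the roof edge, wrist (320,100), and nothing else is touching. The caddy is at the stop, about 120 mm in, and was held there over 0.5 s. I'll back off slowly, then withdraw.

>>> play_rows:
  targets: [-0.02,0,0,0,-0.02,0,0,0,-0.02,0,0,0,-0.1,0,0,0,-0.2,0,0,0,-0.25,0,0,0,-0.25,0,0,0,-0.25,0,0,0,-0.2,0,0,0,-0.1,0,0,0,0,0,0,0]

```text
clock: 26.78
ee_pos: [0.5409, -0.1701, 0.0176]
tool_rot: [[-0.228, 0.974, -0.0], [0.974, 0.228, 0.0], [0.0, 0.0, -1.0]]
wrist_force: [-0.2, -0.1, -1.1]
width: 0.0173
```

```bash
python3 - <<'E'
from h import *
dock(); go(.6748,-.1751,.116,88.4)
E
```

```text
t 26.77 tcp dock -0.1663 -0.0 tip -0.0433 front~ 0.0367 F along -0.03 F [-0.2  -0.08 -1.1 ] tau [ 5.900e-01 -5.534e+01  2.510e+00 -6.700e+00  3.000e-02 -0.000e+00
  2.000e-02]
clock 26.77 pos [ 0.5409 -0.1701  0.0176] yaw 103.2 shift shares [-0.59   2.154 -1.64 ] turn share 0.1722 F [-0.2  -0.08 -1.1 ] w 0.0173
```

>>> play_rows:
  targets: [0,0,-0.2,0,0,0,-0.36,0,0,0,-0.36,0,0,0,-0.36,0,0,0,-0.36,0,-0.1,0.4,0,0,-0.12,0.44,0,0,-0.12,0.44,0,0,-0.12,0.44,0,0,-0.13,0.43,0,0,0,0,0,0.086]

```text
clock: 28.15
ee_pos: [0.6766, -0.1733, 0.1167]
tool_rot: [[-0.101, 0.995, 0.003], [0.995, 0.101, 0.001], [0.001, 0.003, -1.0]]
wrist_force: [-0.1, 0.6, -0.9]
width: 0.0172
```

>>> play_rows:
  targets: [0,0,0,0.086,0,0,0,0,0,0,0,0]

```text
clock: 28.52
ee_pos: [0.6745, -0.1742, 0.1164]
tool_rot: [[0.025, 1.0, -0.0], [1.0, -0.025, 0.0], [0.0, -0.0, -1.0]]
wrist_force: [0.6, -0.2, -0.7]
width: 0.0169
```

```bash
python3 - <<'E'
from h import *
s=snap('wrist','w10.png'); pickle.dump(s,open('w10.pkl','wb')); snap('scene','sc10.png')
cv2.imwrite('pics/sc10c.png',cv2.resize(cv2.imread('pics/sc10.png')[180:390,160:440],None,fx=2.8,fy=2.8,interpolation=cv2.INTER_CUBIC))
go(.6748,-.1751,.060,88.4)
E
```

```text
clock 28.62 pos [ 0.6745 -0.1746  0.1163] yaw 88.53 shift shares [-0.009  0.005  0.938] turn share 0.0015 F [-0.53 -0.17 -0.21] w 0.0172
```

View pics/w10.png

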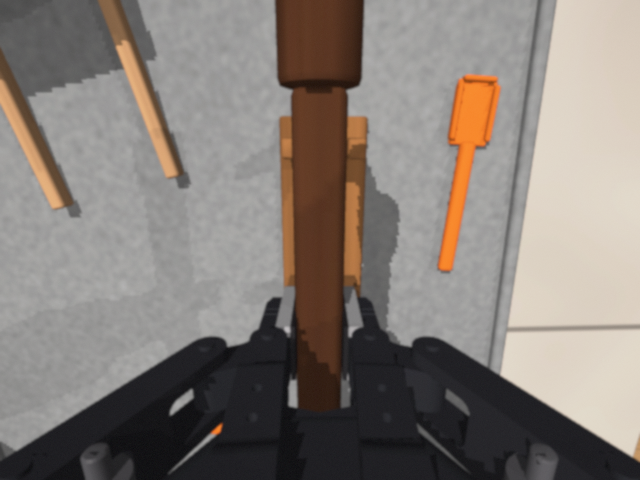

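View pics/sc10c.png

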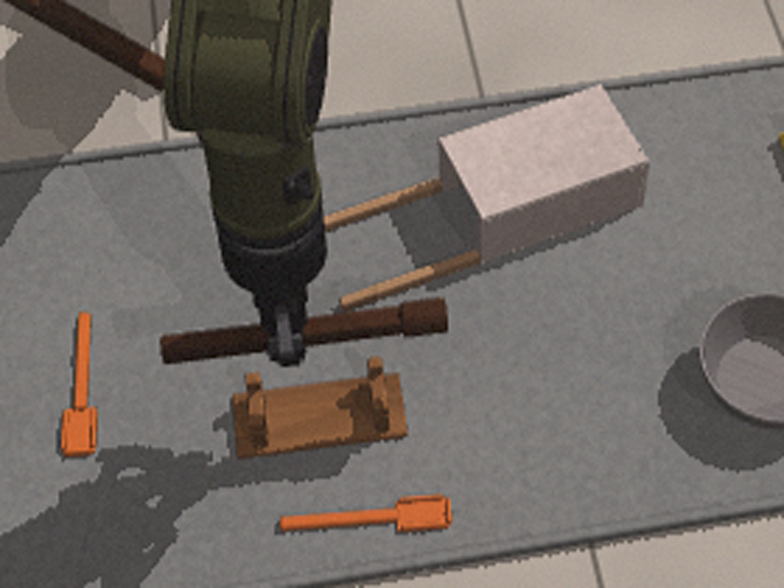

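This view matches the one just after lifting (rest at (282–368, 117–285), masher centred), so the grip has not slipped. Now I'll lower it into the notches.

>>> play_rows:
  targets: [0,0.005,0.3,0.0015,0,0,0.4,0,0,0,0.35,0,0,0,0.2,0,0,0,0.1,0,0,0,0.06,0,0,0,0.04,0,0,0,0,0,0,0,0,0]

```text
clock: 29.75
ee_pos: [0.6752, -0.1749, 0.0295]
tool_rot: [[0.029, 1.0, 0.001], [1.0, -0.029, -0.0], [-0.0, 0.001, -1.0]]
wrist_force: [0.0, -0.8, -0.6]
width: 0.0171
```

```bash
python3 - <<'E'
from h import *
s=snap('wrist','w11.png')
go(.6748,-.1751,.0269,88.4)
E
```

```text
clock 29.8 pos [ 0.6751 -0.1749  0.0295] yaw 88.31 shift shares [-0.004 -0.005  0.043] turn share -0.001 F [-0.02 -0.79 -1.02] w 0.0172
```

View pics/w11.png

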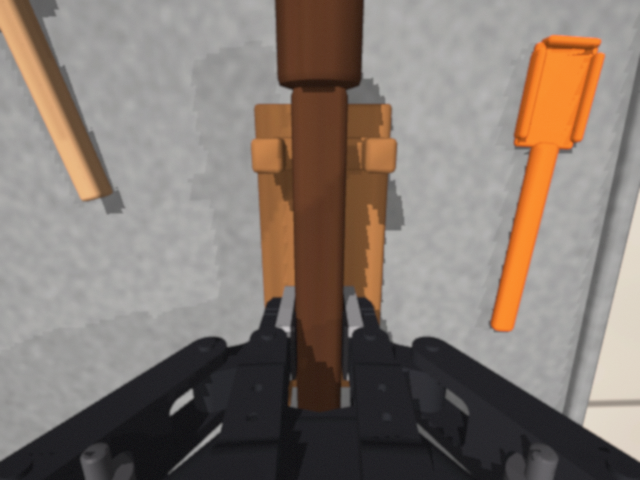

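Both notches lie under the shank. I'll lower the last ~2.5 mm until the force shows that it rests on the notch floors.

>>> play_rows:
  targets: [0,0,0.02,0,0,0,0.02,0,0,0,0,0,0,0,0,0]

```text
clock: 30.3
ee_pos: [0.6749, -0.1748, 0.0269]
tool_rot: [[0.029, 1.0, 0.0], [1.0, -0.029, 0.0], [0.0, 0.0, -1.0]]
wrist_force: [0.3, -0.3, 2.1]
width: 0.0172
```

It is at the grasp height and carried by the rest. Next I open, wait, then rise.

>>> play_rows:
  targets: [0,0,0,0,0,0,0,0,0,0,0,0,0,0,0,0,0,0,0,0,0,0,0,0,0,0,0,0,0,0,0,0]
  hand: 1

```text
clock: 31.3
ee_pos: [0.6749, -0.1748, 0.0267]
tool_rot: [[0.029, 1.0, 0.0], [1.0, -0.029, 0.0], [0.0, 0.0, -1.0]]
wrist_force: [0.5, -0.3, 0.4]
width: 0.0857
```

>>> play_rows:
  targets: [0,0,-0.1,0,0,0,-0.3,0,0,0,-0.5,0,0,0,-0.6,0,0,0,-0.6,0,0,0,-0.6,0,0,0,-0.5,0,0,0,-0.3,0,0,0,0,0,0,0,0,0]

```text
clock: 32.55
ee_pos: [0.674, -0.1745, 0.2354]
tool_rot: [[0.029, 1.0, -0.002], [1.0, -0.029, 0.001], [0.001, -0.002, -1.0]]
wrist_force: [-0.4, 0.1, -0.8]
width: 0.0854
```

```bash
python3 - <<'E'
from h import *
s=snap('wrist','w12.png'); pickle.dump(s,open('w12.pkl','wb')); snap('side','s12.png'); snap('scene','sc12.png')
go(.6748,-.1751,.0269,88.4)
E
```

```text
clock 32.7 pos [ 0.6741 -0.1746  0.2351] yaw 88.31 shift shares [-0.011  0.021  3.471] turn share -0.001 F [-0.59  0.63  0.97] w 0.0854
```

View pics/w12.png

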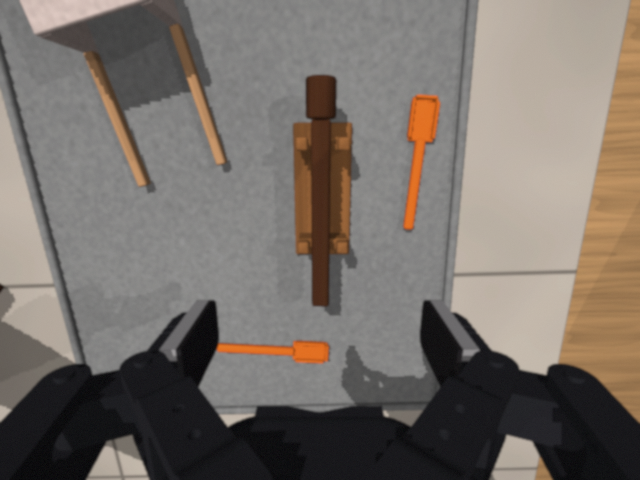

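View pics/s12.png

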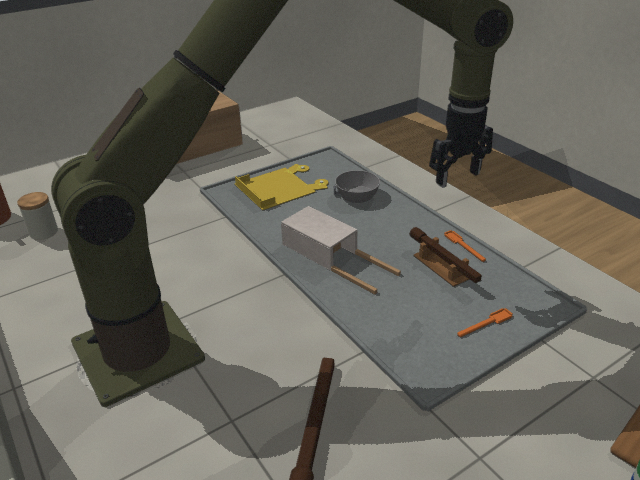

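The masher lies in both notches, wrist (320,190), head the same way, and the spoons, bowl and bib look unmoved. As a last check, I'll try to see the caddy's back inside the mouth by depth and compare the bystanders with the start.

```bash
python3 - <<'E'
from h import *
m=np.array([.5032,-.0082]); ex=np.array([-.2266,.974]); ey=np.array([-.974,-.2266])
for n in ('side',):
    s=snap(n); c=cloud(s).reshape(-1,3); d=c[:,:2]-m; X=d@ex; Y=d@ey; Z=c[:,2]-.008
    k=(X>.008)&(X<.08)&(abs(Y)<.034)&(Z>.006)&(Z<.055)
    print(n,k.sum(), 'X pct',np.round(np.percentile(X[k],[5,25,50,75,95]),4) if k.sum() else '')
    for lo,hi in ((.008,.02),(.02,.03),(.03,.036),(.036,.044),(.044,.06)):
        q=k&(X>lo)&(X<hi); print(lo,hi,q.sum(), np.round([Y[q].mean(),Z[q].mean()],3) if q.sum() else '')
a=cv2.imread('pics/scene0.png'); b=snap('scene')['frame']
s0=cv2.imread('pics/side0.png'); s1=s['frame']
for nm,A,B in (('scene',a,b),('side',s0,s1)):
  for col,lo,hi in (('orange',(5,180,120),(15,255,255)),('yellow',(20,150,90),(32,255,255))):
    out=[]
    for I in (A,B):
        mk=cv2.inRange(cv2.cvtColor(I,cv2.COLOR_BGR2HSV),lo,hi); n,l,st,ce=cv2.connectedComponentsWithStats(mk)
        out.append([(ce[i].round(1).tolist(),int(st[i,4])) for i in range(1,n) if st[i,4]>60])
    print(nm,col,out[0],'|',out[1])
print('bowl diff',np.abs(a[280:340,400:470].astype(int)-b[280:340,400:470]).mean())
w=pickle.load(open('w12.pkl','rb'))
t=ray(w,[320,305],.047)[0]; h=ray(w,[321,78],.047)[0]; print('masher',t,h,(t+h)/2)
E
```

```text
side 47 X pct [0.0138 0.0218 0.0391 0.0409 0.0426]
0.008 0.02 9 [-0.033  0.032]
0.02 0.03 7 [-0.033  0.018]
0.03 0.036 3 [-0.033  0.016]
0.036 0.044 28 [-0.019  0.012]
0.044 0.06 0 
scene orange [([188.2, 322.4], 302), ([296.7, 364.0], 311)] | [([188.2, 322.5], 307), ([296.4, 364.1], 314)]
scene yellow [([615.3, 172.2], 161), ([481.3, 256.2], 4143)] | [([612.3, 169.2], 206), ([480.7, 254.7], 4321)]
side orange [([462.5, 243.3], 173), ([490.2, 319.7], 243)] | [([462.4, 243.1], 189), ([489.6, 320.0], 257)]
side yellow [([278.3, 185.8], 1926)] | [([278.3, 185.9], 1940)]
bowl diff 6.285555555555556
masher [ 0.67203166 -0.27308914  0.047     ] [ 0.67926235 -0.05221555  0.047     ] [ 0.67564701 -0.16265234  0.047     ]
```

```bash
python3 -c "
from h import *
print(np.round(env.read_state()['joint_vel'],2)); print(env.close_job())"
```

```text
[-0.12 -0.34  0.14 -0.46  0.   -0.04  0.07]
the job is handed in; nothing more can be done
None
```

I handed the job in after about 33 s of the 72 s allowed; it gives no verdict, so the results below are my own checks.

I lifted the smaller masher out of its rest and lowered it between the runners. I pushed the caddy in at 3 mm per row and slowed to 0.6 mm per row near the stop. At about 120 mm inside the mouth the tool stopped advancing. The force then rose to about 5.6 N at the wrist and I held it there for over half a second. I backed off slowly, laid the masher back where it had been, and rose clear with the gripper open.

- **Caddy:** the side camera's depth shows its back about 40 mm inside the mouth. That agrees with where the tip stopped (39.9 mm), so it stayed put when I withdrew. Its angle could not be seen well in the hood.
- **Masher:** it lies in both notches with its head the same way as at the start. Its middle is about 7 mm from the rest's middle, where 20 mm is allowed.
- **Spoons, bowl and bib:** these look unmoved. The spoons shifted at most 0.6 px between the first and last pictures. The bib shifted 0.1 px in the side view and 1.5 px in the scene view, which I put down to the changed lighting. For the bowl I only compared pictures and did not measure its position.
- **Gripper:** only the masher touched the caddy as far as I could see.

No check failed.

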